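# Put the cord bobbins away in a neat row

## Task

Put the three coloured cord bobbins away on the low shelf (two stand on the desk, the red one has to be lifted off the winder's spindle), each standing upright on the strip of its own colour. All five bobbins should end in one neat row, side by side, lengthwise across the shelf, squared up and with their ends in line with the undyed ones. Leave the undyed bobbins in their places and do not disturb the other things on the desk.

Things in the scene. Friction and masses are not known exactly. Their poses are not given: they have to be found in the camera images.
- bobbin_red: Cord bobbin: oblong end plates at top and bottom and a rigid winding of cord flush between them, all red, a block 60 mm long (x), 38 wide (y), 56 tall (z) with a round 18 mm hole through along z; about 80 g. Origin: centre of its underside. At the start it sits on the spindle of the stand.
- bobbin_blue: Cord bobbin: oblong end plates at top and bottom and a rigid winding of cord flush between them, all blue, a block 60 mm long (x), 38 wide (y), 56 tall (z) with a round 18 mm hole through along z; about 80 g. Origin: centre of its underside. Stands on the desk.
- bobbin_green: Cord bobbin: oblong end plates at top and bottom and a rigid winding of cord flush between them, all green, a block 60 mm long (x), 38 wide (y), 56 tall (z) with a round 18 mm hole through along z; about 80 g. Origin: centre of its underside. Stands on the desk.
- rack: Low fixed plywood shelf, board 100 mm deep (x), 226 wide (y), its top 60 mm above the desk, between end panels 12 mm thick with tops at 126 mm; front and back open, no lips. Row of five places along y at -88, -44, 0, 44, 88 mm; undyed bobbins fill those at -44 and 44, leaving three gaps about 50 mm wide. Origin: on the desk under the board's centre.
- mark_red: Thin red colour strip, 34 mm wide, painted across the shelf board's depth: the place for the red bobbin. Origin: on the board's top (60 mm above the desk), middle of that place. x: along the strip, across the depth; y: along the row. A bobbin standing properly here has its origin on this one and its 60 mm length along this x, either way round.
- mark_blue: Thin blue colour strip, 34 mm wide, painted across the shelf board's depth: the place for the blue bobbin. Origin: on the board's top (60 mm above the desk), middle of that place. x: along the strip, across the depth; y: along the row. A bobbin standing properly here has its origin on this one and its 60 mm length along this x, either way round.
- mark_green: Thin green colour strip, 34 mm wide, painted across the shelf board's depth: the place for the green bobbin. Origin: on the board's top (60 mm above the desk), middle of that place. x: along the strip, across the depth; y: along the row. A bobbin standing properly here has its origin on this one and its 60 mm length along this x, either way round.
- plain_a: Cord bobbin: oblong end plates at top and bottom and a rigid winding of cord flush between them, all undyed (cream cord, pale wooden plates), a block 60 mm long (x), 38 wide (y), 56 tall (z) with a round 18 mm hole through along z; about 80 g. Origin: centre of its underside. Already on the shelf at y = -44 mm; stays there.
- plain_b: Cord bobbin: oblong end plates at top and bottom and a rigid winding of cord flush between them, all undyed (cream cord, pale wooden plates), a block 60 mm long (x), 38 wide (y), 56 tall (z) with a round 18 mm hole through along z; about 80 g. Origin: centre of its underside. Already on the shelf at y = 44 mm; stays there.
- stand: Fixed winder stand: steel base 110 x 56 x 8 mm, upright 12 mm spindle at its centre rising to 76 mm above the desk, two cheeks (5 thick, 38 wide along y, tops at 68 mm, inner faces at x = +-34 mm) closing off the ends of the bobbin; its long sides are open. The red bobbin rests on the base, its length along the stand's x. Origin: on the desk under the spindle.
- tin: Bystander: round yellow-labelled tin, 60 mm across, 45 mm tall. Origin: centre of underside.
- oil: Bystander: small amber oil bottle, 32 mm across, 80 mm tall. Origin: centre of underside.
- jar: Bystander: white pot with black lid, 52 mm across, 50 mm tall. Origin: centre of underside.
- bitcase: Bystander: clear plastic case of grinding bits, 70 mm (x) by 110 mm (y), 30 mm tall with what shows on top. Origin: centre of underside.

How it is judged:
At the end, for the whole second after the job is handed in: Each coloured bobbin rests on the board on its own colour: within 7 mm across the depth, 10 mm along the row, 8 degrees of square, 3 degrees of upright. Both undyed bobbins upright in their places (8 mm, 10 mm, 8 degrees) (x of bobbin_red in the frame of mark_red between -0.007 and 0.007 m and y of bobbin_red in the frame of mark_red between -0.01 and 0.01 m and z of bobbin_red in the frame of mark_red between -0.004 and 0.004 m and angle between the x axis of bobbin_red and the x axis of mark_red, either way round below 0.14 rad and angle between each of bobbin_red, bobbin_blue, bobbin_green, plain_a, plain_b's own z axis and vertical below 0.06 rad and linear speed of each of bobbin_red, bobbin_blue, bobbin_green below 0.02 m/s and x of bobbin_blue in the frame of mark_blue between -0.007 and 0.007 m and y of bobbin_blue in the frame of mark_blue between -0.01 and 0.01 m and z of bobbin_blue in the frame of mark_blue between -0.004 and 0.004 m and angle between the x axis of bobbin_blue and the x axis of mark_blue, either way round below 0.14 rad and x of bobbin_green in the frame of mark_green between -0.007 and 0.007 m and y of bobbin_green in the frame of mark_green between -0.01 and 0.01 m and z of bobbin_green in the frame of mark_green between -0.004 and 0.004 m and angle between the x axis of bobbin_green and the x axis of mark_green, either way round below 0.14 rad and x of plain_a in the frame of rack between -0.008 and 0.008 m and y of plain_a in the frame of rack between -0.054 and -0.034 m and angle between the x axis of each of plain_a, plain_b and the x axis of rack, either way round below 0.14 rad and x of plain_b in the frame of rack between -0.008 and 0.008 m and y of plain_b in the frame of rack between 0.034 and 0.054 m); the robot touches nothing.
It fails at once if an undyed bobbin is tipped or lifted or pushed out of its place (over 25 mm) (distance of any of plain_a, plain_b from where it was at the start of the episode above 0.025 m or angle between any of plain_a, plain_b's own z axis and vertical above 0.4 rad).
It fails at once if a bystander (tin, oil bottle, pot or bit case) is moved over 20 mm or tipped (distance of any of tin, oil, jar, bitcase from where it was at the start of the episode above 0.02 m or angle between any of tin, oil, jar, bitcase's own z axis and vertical above 0.3 rad).
It also fails if it takes over 72 s, if anything falls off the work surface, if the arm or the gripper's body presses on something with over 40 N, if the wrist force passes 120 N, or if a joint passes its speed limit or range.

## Robot

A 6-joint arm with a two-finger parallel gripper is mounted at the origin on the work surface. World frame = base frame: x ahead of the robot, y to its left, z up, the work surface at z = 0. Lengths are in m, angles in rad, forces in N, time in s.
With the tool pointing down it reaches from about 0.35 to 0.775 m from the base axis. Payload 5.5 kg.
Tool frame: the origin (TCP) lies midway between the tips of the shut fingers; the grasp point (between the pads) lies 19 mm behind it; z points along the fingers, y is the line along which they close (so a half turn about z gives the same grasp; the last joint's range is limited). The gripper opens to 85 mm and grips with 20 to 120 N. Pads are 22 mm wide; open, the fingers measure 114 mm over their backs; the gripper's body (76 mm by 85 mm) begins 54 mm behind the grasp point. The pads swing forward as they close: fully open they stand 13 mm farther back than shut.
Start: joints at [-0.14, 0.313, 0.046, 1.304, 0, 1.431], TCP at [0.575, -0, 0.199] pointing down, gripper open.
Joint ranges: [-2.76, 2.76], [-0.86, 1.69], [-1.03, 1.26], [-2.2, 2.34], [-1.47, 1.5], [-3.14, 3.14]. Speed limits (rad/s): [2.57, 2.57, 3.14, 3.14, 3.14, 3.14].

## Interface

Orientations are given as a unit quaternion [w, x, y, z].
In Python, from workcell import telemetry, imaging, env gives the robot as it stands. The module is installed in compiled form; this text tells all that it offers.
- The arm moves only by the tool step_arm, never from a script. Its argument "moves" is a list of rows, each a list of 3 entries, a list of its own where there are three numbers: the shift along the tool's x, y, z in mm, then the turn, a rotation vector about the tool's x, y, z in rad, then the finger opening in mm, from 0 to 85.4. A call has 1 to 8 rows; each row is the pose to reach, as a shift and turn from the pose commanded when the call began, along the tool's axes at that moment; what a row does not reach only later rows make up. A row lasts 1/12 s, in which the tool goes at most 41.7 mm and 7.16 degrees, less where a joint would pass 70% of its speed; a pose out of reach is approached as far as the arm can. A call with a gripper value outside its range is refused whole. The fingers move at their own pace and stop on an object; "grip_force" is the grip in N (left out, the last holds). Time passes only in rows, so rows that repeat a pose let the fingers close. It gives the time, the measured TCP pose, the force, the opening and the grip force at its end, in the units of the state.
- telemetry.get_state(): the state, without advancing time (a new reading comes with each control period).
- imaging.read_camera(name): name is "scene" or "side" or "wrist"; returns the picture (480x640x3 uint8, red, green, blue); there is no depth.
- imaging.camera_params(name): a dict with "camera_matrix" (3x3 intrinsics, pixels), "pose" (4x4, takes a point from camera to world coordinates). Camera axes: x right, y up, looking along -z (the intrinsics and any distortion apply to the point x, -y, -z); pixel columns grow to the right and rows downward; lengths in m; the calibration is good to about 2 mm. A picture is of the moment at which its call begins: read the wrist's pose just before it. camera_params takes no time and is no camera call; for the wrist camera it gives the pose at the moment of the call.
- env.hand_in(): hands the job in; it is judged then, once.
The state is a dict: "clock": time; "joint_pos": joint angles; "qvel": joint speeds; "tau": joint torques, N m; "tcp_pos": TCP position; "orientation": TCP orientation; "wrist_force": force on the tool from outside, world axes, zero at the start; "ft_torque": the same for the moment, N m; "finger_gap": finger opening in m; "grip_force": force on a finger pad.
Only numpy, scipy, OpenCV 4.12 (cv2) and the standard library are available. Lean on these libraries where they do the work, as an engineer would, in place of code of your own. Each camera call takes 0.05 s, during which the arm holds its last target. There are 200 camera calls.

## Working session

There is one attempt and no reset: what is moved stays moved. The work goes in short steps, Python scripts to look and compute and a tool call to move; the robot and the scene stay as the last step left them, time stands still between calls to the robot, and variables do not carry over. Pictures are saved under pics/ and viewed, at most 11 in all, crops included, and the job is handed in when it is done.

Besides the shell and the picture viewer there is one more tool, called after "Call:" as a command line: name --argument value ..., lists and objects as JSON in quotes. step_arm: Moves the arm, as the interface text tells. Its arguments: {"type":"object","properties":{"moves":{"type":"array"},"grip_force":{"type":"number"}},"required":["moves"]}

```bash
mkdir -p pics
cat > h.py <<'E'
import numpy as np, cv2
from workcell import telemetry, imaging, env
def snap(n,name):
    p=imaging.camera_params(n); im=imaging.read_camera(n)
    cv2.imwrite(f'pics/{name}.png',cv2.cvtColor(im,cv2.COLOR_RGB2BGR)); np.savez(f'pics/{name}.npz',K=p['camera_matrix'],P=p['pose'],im=im)
    return im,np.array(p['camera_matrix']),np.array(p['pose'])
def ray(K,P,uv,z):
    uv=np.atleast_2d(uv).astype(float)
    d=np.c_[(uv[:,0]-K[0,2])/K[0,0],-(uv[:,1]-K[1,2])/K[1,1],-np.ones(len(uv))]@P[:3,:3].T
    o=P[:3,3]; t=(z-o[2])/d[:,2]; return o+t[:,None]*d
def proj(K,P,X):
    c=(np.atleast_2d(X)-P[:3,3])@P[:3,:3]
    return np.c_[K[0,0]*c[:,0]/-c[:,2]+K[0,2],K[1,1]*-c[:,1]/-c[:,2]+K[1,2]]
E
python3 - <<'E'
from h import *
ims=[]
for n in ['scene','side','wrist']:
    im,K,P=snap(n,n+'0'); print(n,K.tolist(),P.round(3).tolist(),imaging.camera_params(n).keys()); ims.append(im)
print(telemetry.get_state())
E
```

```text
scene [[587.3867032054262, 0.0, 317.1117085545439], [0.0, 587.3867032054262, 235.3231147232374], [0.0, 0.0, 1.0]] [[0.25, -0.735, 0.63, 1.249], [0.968, 0.185, -0.168, -0.223], [0.007, 0.652, 0.758, 0.902], [0.0, 0.0, 0.0, 1.0]] dict_keys(['camera_matrix', 'pose'])
side [[603.060893522942, 0.0, 310.5468397999211], [0.0, 603.060893522942, 239.8350179824329], [0.0, 0.0, 1.0]] [[0.739, 0.41, -0.535, -0.058], [-0.674, 0.455, -0.582, -0.689], [0.004, 0.79, 0.613, 0.788], [0.0, 0.0, 0.0, 1.0]] dict_keys(['camera_matrix', 'pose'])
wrist [[372.9926364042222, 0.0, 324.5185872588557], [0.0, 372.9926364042222, 241.7707986063256], [0.0, 0.0, 1.0]] [[1.0, -0.0, 0.003, 0.575], [-0.001, 0.966, 0.259, 0.066], [-0.003, -0.259, 0.966, 0.372], [0.0, 0.0, 0.0, 1.0]] dict_keys(['camera_matrix', 'pose'])
{'clock': 0.15, 'joint_pos': array([-1.39612658e-01,  3.13850379e-01,  4.52396509e-02,  1.30358027e+00,
       -5.81137300e-05,  1.43119046e+00]), 'qvel': array([ 0.00051579, -0.00088341,  0.00365703, -0.00095912,  0.00115561,
       -0.00116671]), 'tau': array([ 1.76330479e-03, -4.81067133e+01,  2.98815805e+01,  1.39078675e-02,
       -1.10673584e-04, -5.56924022e-05]), 'tcp_pos': array([5.74579054e-01, 2.27522090e-05, 1.98600823e-01]), 'orientation': array([-5.39422746e-04,  7.07108997e-01,  7.07104221e-01, -4.42882237e-04]), 'wrist_force': array([ 0.55118717, -0.30570039, -0.76749417]), 'ft_torque': array([-0.02922262,  0.00818038,  0.01635724]), 'grip_force': 0.0, 'finger_gap': 0.08558499904225975}
```

View pics/scene0.png

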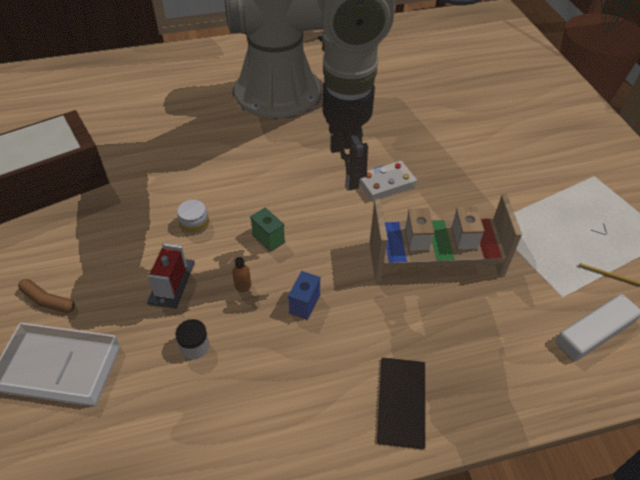

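View pics/side0.png

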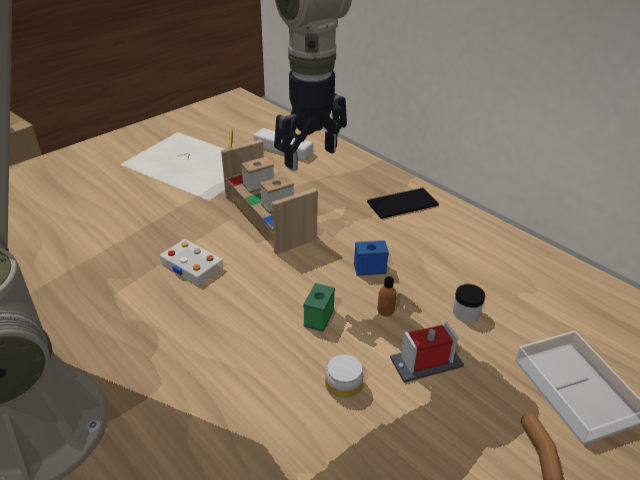

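```bash
cat >> h.py <<'E'
HUE=dict(red=[(0,7),(172,180)],green=[(55,90)],blue=[(105,125)])
def masks(im,c,smin=110,vmin=30):
    h=cv2.cvtColor(im,cv2.COLOR_RGB2HSV)
    m=sum(cv2.inRange(h,(a,smin,vmin),(b,255,255)) for a,b in HUE[c])
    return m,h
def blobs(im,c,amin=60,**k):
    m,h=masks(im,c,**k); m=cv2.morphologyEx(m.astype(np.uint8),cv2.MORPH_OPEN,np.ones((2,2)))
    n,l,s,ce=cv2.connectedComponentsWithStats(m)
    return [(l==i,s[i],ce[i]) for i in range(1,n) if s[i,4]>=amin],h
def rect(K,P,mask,z):
    cs,_=cv2.findContours(mask.astype(np.uint8),0,cv2.CHAIN_APPROX_NONE); c=max(cs,key=cv2.contourArea)[:,0]
    w=ray(K,P,c,z)[:,:2]*1000
    (cx,cy),(a,b),t=cv2.minAreaRect(w.astype(np.float32))
    if a<b: a,b,t=b,a,t+90
    return np.round([cx,cy,a,b,(t+90)%180-90],1)   # mm, deg of long axis
E
python3 - <<'E'
from h import *
for n in ['scene','side','wrist']:
    d=np.load(f'pics/{n}0.npz'); K,P,im=d['K'],d['P'],d['im']
    for c in HUE:
        bs,h=blobs(im,c)
        for m,s,ce in bs:
            v=h[...,2][m]; t,_=cv2.threshold(v.reshape(-1,1),0,255,cv2.THRESH_OTSU)
            top=m&(h[...,2]>t)
            print(n,c,s.tolist(),'all@0.06',rect(K,P,m,.06),'top@.056',rect(K,P,top,.056),t)
E
```

```text
scene red [481, 220, 22, 40, 528] all@0.06 [636.9 272.1  96.7  33.6 -11.3] top@.056 [662.5 273.4  36.1  25.9 -14.1] 83.0
scene red [151, 249, 35, 46, 766] all@0.06 [ 566.  -315.2   92.1   60.   -25.5] top@.056 [ 542.5 -320.3   59.9   34.6  -25.5] 66.0
scene green [435, 222, 11, 9, 79] all@0.06 [584.3 197.3  21.4  18.7  88. ] top@.056 [579.8 199.4  21.5  15.9  88.1] 84.0
scene green [434, 239, 20, 22, 118] all@0.06 [639.1 181.3  50.5  29.1  -9.3] top@.056 [638.5 183.4  44.3  29.8 -12.1] 87.0
scene blue [387, 224, 20, 39, 555] all@0.06 [602.4 100.4  93.2  31.5 -12.6] top@.056 [624.   96.5  38.1  32.  -14.2] 102.0
scene blue [290, 273, 30, 42, 630] all@0.06 [672.6 -88.9  76.6  47.4 -37. ] top@.056 [656.9 -87.6  55.3  33.2 -36.7] 92.0
side red [229, 176, 15, 11, 114] all@0.06 [601.3 271.6  34.7  34.6  80.4] top@.056 [590.7 274.7  35.2  15.7 -70. ] 115.0
side red [411, 327, 43, 45, 1313] all@0.06 [ 531.5 -338.7   96.2   67.1   44.9] top@.056 [ 522.8 -346.7   77.3   34.9  -26.7] 83.0
side green [248, 195, 14, 11, 105] all@0.06 [584.1 185.6  32.8  29.5 -10.5] top@.056 [583.8 190.1  34.6  28
[... 371 characters left out ...]
-01] top@.056 [ 6.592e+02  1.640e+02  8.900e+00  7.300e+00 -1.000e-01] 101.0
wrist green [214, 299, 58, 41, 868] all@0.06 [500.4 -88.2  52.7  37.9 -12.4] top@.056 [491.2 -87.6  47.1  10.6  25. ] 74.0
wrist green [226, 340, 14, 11, 115] all@0.06 [ 488.3 -118.3   12.2   10.4  -12.7] top@.056 [ 489.2 -120.5    8.5    7.9  -90. ] 71.0
wrist blue [67, 25, 11, 28, 101] all@0.06 [383.4 141.1  18.9   2.8 -80.3] top@.056 [380.8 142.7  17.8   2.8 -80.3] 105.0
wrist blue [294, 65, 129, 69, 5526] all@0.06 [600.2  97.6  97.2  33.  -11.2] top@.056 [600.2  98.1  97.8  33.3 -11.2] 118.0
wrist blue [371, 265, 69, 80, 3288] all@0.06 [649.8 -78.2  75.6  43.9 -36.6] top@.056 [654.9 -87.6  60.   37.3 -36.6] 99.0
```

View pics/wrist0.png

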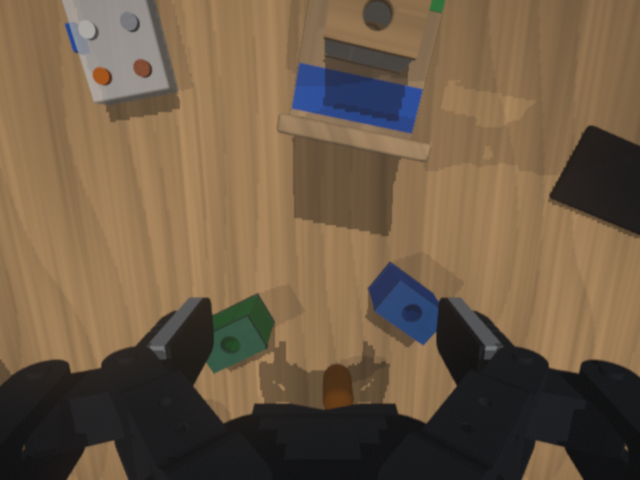

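```bash
cat >> h.py <<'E'
from scipy.spatial.transform import Rotation as R
def go(x,y,z,yaw):
    """shift (mm, tool axes) and turn about tool z (rad) to TCP x,y,z mm with tool y at world angle yaw deg (mod 180)"""
    s=telemetry.get_state(); q=s['orientation']; r=R.from_quat([q[1],q[2],q[3],q[0]])
    d=r.inv().apply(np.array([x,y,z])-s['tcp_pos']*1000)
    rot=r.as_matrix(); cur=np.degrees(np.arctan2(rot[1,1],rot[0,1]))
    dy=(yaw-cur+90)%180-90
    print('cur',(s['tcp_pos']*1000).round(1),'yaw',cur.round(1),'tilt',np.degrees(np.arccos(-rot[2,2])).round(2),'gap',round(s['finger_gap']*1000,1),'t',s['clock'],'| shift',d.round(1),'turn',round(-np.radians(dy),3),'j6',s['joint_pos'][5].round(2))
E
python3 - <<'E'
from h import *
d=np.load('pics/scene0.npz');K,P=d['K'],d['P']
for n,uv in dict(oil=(242,290),tin=(195,229),jar=(195,354)).items(): print(n,ray(K,P,uv,0).round(3))
go(655,-88,100,-36.6); go(655,-88,18,-36.6)
E
```

```text
oil [[ 0.596 -0.194  0.   ]]
tin [[ 0.423 -0.261  0.   ]]
jar [[ 0.709 -0.295 -0.   ]]
cur [574.6   0.  198.6] yaw -0.0 tilt 0.08 gap 85.6 t 0.15 | shift [-88.   80.6  98.5] turn 0.639 j6 1.43
cur [574.6   0.  198.6] yaw -0.0 tilt 0.08 gap 85.6 t 0.15 | shift [-88.   80.7 180.5] turn 0.639 j6 1.43
```

Call:
step_arm --moves '[[[-35, 32, 30], [0, 0, 0.125], 78], [[-70, 64, 60], [0, 0, 0.25], 78], [[-88, 81, 98], [0, 0, 0.375], 78], [[-88, 81, 98], [0, 0, 0.5], 78], [[-88, 81, 98], [0, 0, 0.639], 78], [[-88, 81, 98], [0, 0, 0.639], 78], [[-88, 81, 98], [0, 0, 0.639], 78], [[-88, 81, 98], [0, 0, 0.639], 78]]' --grip_force 40

```text
clock: 0.82
tcp_pos: [0.6562, -0.0877, 0.1022]
orientation: [0.0, 0.893, 0.451, 0.0]
wrist_force: [-0.0, 0.2, 0.5]
finger_gap: 0.078
grip_force: 0.0
```

Run:
```python
from h import *
im,K,P=snap('wrist','wb')
for m,s,ce in blobs(im,'blue',300)[0]:
    h=cv2.cvtColor(im,cv2.COLOR_RGB2HSV)[...,2]; print(s.tolist(),rect(K,P,m,.056),rect(K,P,m&(h>99),.056))
go(655,-88,18,-36.6)
```

```text
[0, 0, 124, 37, 1968] [622.2  99.2  64.6  16.8 -40.6] [638.3  86.   22.6  14.9  79.1]
[277, 210, 97, 73, 6660] [658.3 -85.   58.8  45.8 -36.5] [656.  -88.   58.4  37.6 -37.3]
cur [656.4 -87.5 102.7] yaw -36.4 tilt 0.11 gap 78.3 t 0.8667 | shift [-1.3 -1.  84.7] turn 0.003 j6 1.95
```

Blue confirmed at (656,-88). Descend, grip.

Call:
step_arm --moves '[[[-1, -1, 30], [0, 0, 0], 78], [[-1, -1, 60], [0, 0, 0], 78], [[-1, -1, 84], [0, 0, 0], 78], [[-1, -1, 84], [0, 0, 0], 78], [[-1, -1, 84], [0, 0, 0], 50], [[-1, -1, 84], [0, 0, 0], 50], [[-1, -1, 84], [0, 0, 0], 50], [[-1, -1, 84], [0, 0, 0], 50]]'

```text
clock: 1.53
tcp_pos: [0.6572, -0.0885, 0.0212]
orientation: [0.002, 0.893, 0.45, 0.002]
wrist_force: [-1.0, 0.3, 6.0]
finger_gap: 0.0502
grip_force: 3.5
```

Call:
step_arm --moves '[[[0, 0, 0], [0, 0, 0], 50], [[0, 0, 0], [0, 0, 0], 50], [[0, 0, -10], [0, 0, 0], 50], [[0, 0, -40], [0, 0, 0], 50], [[0, 0, -80], [0, 0, 0], 50], [[0, 0, -120], [0, 0, 0], 50], [[0, 0, -150], [0, 0, 0], 50], [[0, 0, -150], [0, 0, 0], 50]]'

```text
clock: 2.2
tcp_pos: [0.659, -0.0894, 0.1778]
orientation: [0.005, 0.893, 0.449, 0.006]
wrist_force: [0.2, -0.5, 1.1]
finger_gap: 0.0499
grip_force: 0.0
```

Run:
```python
from h import *
go(600.3,97.7,170,-11.2)
```

```text
cur [659.  -89.4 177.8] yaw -36.6 tilt 0.87 gap 49.9 t 2.2 | shift [ 115.2 -158.7    6.2] turn -0.443 j6 1.95
```

Run:
```python
from h import *
a,_,_=snap('side','s1'); b,_,_=snap('wrist','w1')
o=np.hstack([cv2.resize(a[150:450,220:520],(400,400)),cv2.resize(b,(400,300),).copy() if 0 else cv2.copyMakeBorder(cv2.resize(b,(400,300)),0,100,0,0,0)])
cv2.imwrite('pics/c1.png',o[...,::-1])
```

```text
(no output)
```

View pics/c1.png

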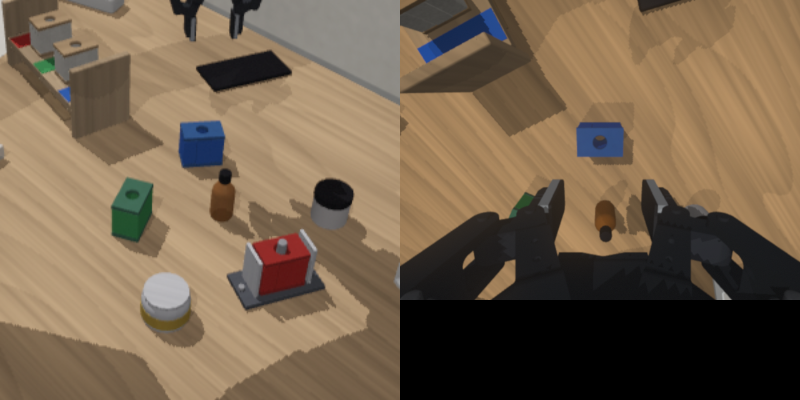

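Run:
```python
from h import *
for n in ['w1','s1','wb']:
    d=np.load(f'pics/{n}.npz');K,P,im=d['K'],d['P'],d['im']
    h=cv2.cvtColor(im,cv2.COLOR_RGB2HSV)[...,2]
    for m,s,ce in blobs(im,'blue',500)[0]:
        v=h[m]; print(n,s.tolist(),[rect(K,P,m&(h>t),.056) for t in (0,90,100,110)])
    print(P.round(3).tolist())
d=np.load('pics/w1.npz');K,P=d['K'],d['P']
print('tcp px',proj(K,P,telemetry.get_state()['tcp_pos']),telemetry.get_state())
```

```text
w1 [30, 14, 141, 87, 4025] [array([598.5,  99.6,  98.8,  34. , -11.8]), array([639.4,  91.1,  34. ,  15.2,  78.8]), array([639.6,  91.1,  34. ,  14.8,  78.8]), array([639.6,  91. ,  34. ,  14.7,  78.6])]
w1 [284, 198, 74, 53, 3539] [array([657.7, -86.3,  58.4,  42.5, -36.7]), array([657.7, -86.3,  58.4,  42.5, -36.7]), array([656.1, -88.1,  58. ,  37.8, -36.8]), array([655.8, -88.3,  57.8,  36.9, -36.7])]
[[0.802, 0.579, 0.145, 0.695], [-0.597, 0.774, 0.211, -0.036], [0.01, -0.256, 0.967, 0.348], [0.0, 0.0, 0.0, 1.0]]
s1 [355, 242, 34, 34, 1035] [array([ 628.7, -113.6,  104.6,   62. ,   41.9]), array([ 630.7, -111.8,   99.2,   62. ,   41.9]), array([ 634.4, -106.6,   76.7,   70.9,   53.3]), array([652.4, -91.6,  59.9,  31.3, -36.5])]
[[0.739, 0.41, -0.535, -0.058], [-0.674, 0.455, -0.582, -0.689], [0.004, 0.79, 0.613, 0.788], [0.0, 0.0, 0.0, 1.0]]
wb [0, 0, 124, 37, 1968] [array([622.2,  99.2,  64.6,  16.8, -40.6]), array([638.3,  86.1,  22.8,  15. ,  78.4]), array([638.3,  86. ,  22.6,  14.9,  78.8]), array([638.3,  86.3,  21.8,  14.4,  78.6])]
wb [277, 210, 97, 73, 6660] [array([65
[... 300 characters left out ...]
104 278.04886955]] {'clock': 2.3, 'joint_pos': array([-2.55330868e-01,  4.89595831e-01,  2.40915602e-01,  1.31549949e+00,
       -1.48986563e-04,  1.95419106e+00]), 'qvel': array([-0.00110177,  0.03796069, -0.06880042, -0.01868961, -0.00062057,
        0.00061485]), 'tau': array([ 5.51472197e-02, -6.00184321e+01,  3.16193998e+01,  1.12883197e-01,
        9.91146953e-04, -7.82504740e-04]), 'tcp_pos': array([ 0.656424  , -0.08871577,  0.17119997]), 'orientation': array([0.00224078, 0.89335202, 0.44934531, 0.00243502]), 'wrist_force': array([ 0.30230903, -0.62184944,  0.04065522]), 'ft_torque': array([ 0.00025853,  0.0558005 , -0.05220534]), 'grip_force': 0.0, 'finger_gap': 0.04988635771822809}
```

The picture shows blue still standing untouched at (656,-88) with the open fingers above it; the fingers merely reached the commanded 50 mm with 3.5 N. I'll redo it with full closure.

Call:
step_arm --moves '[[[0, 0, 0], [0, 0, 0], 80], [[0, 0, 35], [0, 0, 0], 80], [[0, 0, 70], [0, 0, 0], 80], [[0, 0, 100], [0, 0, 0], 80], [[0, 0, 130], [0, 0, 0], 80], [[0, 0, 154], [0, 0, 0], 80], [[0, 0, 154], [0, 0, 0], 80], [[0, 0, 154], [0, 0, 0], 80]]'

```text
clock: 2.97
tcp_pos: [0.6519, -0.0875, 0.0106]
orientation: [-0.002, 0.893, 0.449, -0.002]
wrist_force: [-0.4, 0.6, 0.2]
finger_gap: 0.0801
grip_force: 0.0
```

Call:
step_arm --moves '[[[0, 0, 0], [0, 0, 0], 0], [[0, 0, 0], [0, 0, 0], 0], [[0, 0, 0], [0, 0, 0], 0], [[0, 0, 0], [0, 0, 0], 0]]' --grip_force 50

```text
clock: 3.3
tcp_pos: [0.6566, -0.0887, 0.0159]
orientation: [0.001, 0.893, 0.449, 0.002]
wrist_force: [0.6, -0.3, 4.9]
finger_gap: 0.0576
grip_force: 54.0
```

Call:
step_arm --moves '[[[0, 0, 0], [0, 0, 0], 0], [[0, 0, 0], [0, 0, 0], 0]]'

```text
clock: 3.47
tcp_pos: [0.6566, -0.0887, 0.0159]
orientation: [0.001, 0.893, 0.449, 0.002]
wrist_force: [-0.8, 0.7, 7.1]
finger_gap: 0.0575
grip_force: 54.2
```

Call:
step_arm --moves '[[[0, 0, -10], [0, 0, 0], 0], [[0, 0, -30], [0, 0, 0], 0], [[0, 0, -60], [0, 0, 0], 0], [[0, 0, -95], [0, 0, 0], 0], [[0, 0, -130], [0, 0, 0], 0], [[0, 0, -160], [0, 0, 0], 0], [[0, 0, -160], [0, 0, 0], 0], [[0, 0, -160], [0, 0, 0], 0]]'

```text
clock: 4.13
tcp_pos: [0.6561, -0.0886, 0.1767]
orientation: [0.002, 0.893, 0.449, 0.002]
wrist_force: [0.4, 0.3, -1.6]
finger_gap: 0.0579
grip_force: 53.6
```

Run:
```python
from h import *
go(600.3,97.7,175,-11.2)
```

```text
cur [656.1 -88.6 176.7] yaw -36.6 tilt 0.32 gap 57.9 t 4.1333 | shift [ 116.2 -155.9    1.2] turn -0.443 j6 1.95
```

Call:
step_arm --moves '[[[15, -20, 0], [0, 0, -0.06], 0], [[35, -47, 0], [0, 0, -0.14], 0], [[55, -74, 0], [0, 0, -0.22], 0], [[75, -101, 0], [0, 0, -0.3], 0], [[95, -128, 0], [0, 0, -0.38], 0], [[110, -148, 0], [0, 0, -0.43], 0], [[116, -156, 0], [0, 0, -0.443], 0], [[116, -156, 0], [0, 0, -0.443], 0]]'

```text
clock: 4.8
tcp_pos: [0.5967, 0.1002, 0.1721]
orientation: [-0.001, 0.772, 0.636, -0.001]
wrist_force: [-1.2, 0.1, -1.7]
finger_gap: 0.0574
grip_force: 53.6
```

Call:
step_arm --moves '[[[0, 0, 0], [0, 0, 0], 0], [[0, 0, 0], [0, 0, 0], 0]]'

```text
clock: 4.97
tcp_pos: [0.5987, 0.0967, 0.1727]
orientation: [0.0, 0.773, 0.634, -0.0]
wrist_force: [0.2, 0.4, -0.5]
finger_gap: 0.0576
grip_force: 53.6
```

Run:
```python
from h import *
go(600.3,97.7,77,-11.2)
im,K,P=snap('wrist','w2'); snap('scene','sc2')
cv2.imwrite('pics/c2.png',im[...,::-1])
```

```text
cur [598.7  96.7 172.7] yaw -11.3 tilt 0.06 gap 57.6 t 4.9667 | shift [ 1.3  1.4 95.7] turn -0.002 j6 1.8
```

View pics/c2.png

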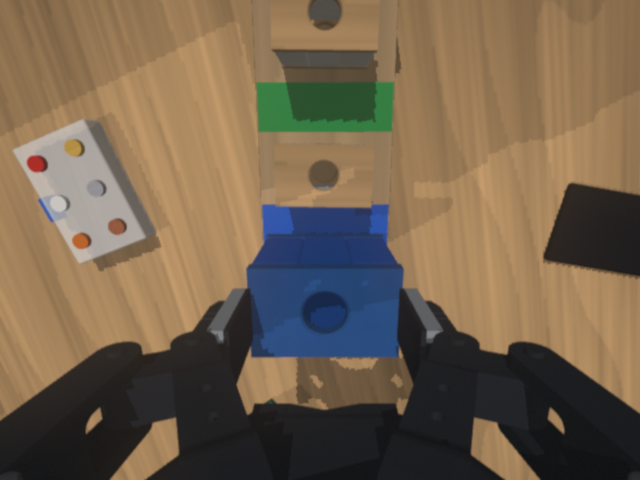

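The wrist view shows blue held squarely (top face cols 248–402, rows 265–357, hole at 325,312), strip ahead, green strip at row ~107.

Run:
```python
from h import *
d=np.load('pics/w2.npz');K,P,im=d['K'],d['P'],d['im']
print('blob',ray(K,P,[[248,265],[402,265],[402,357],[252,357],[325,312]],.2128).round(4)*1000)
for m,s,ce in blobs(im,'green',500)[0]: print('green mark',rect(K,P,m,.06))
for v in ((174,),(12,)): print('plain hole',ray(K,P,[[323.5,v[0]]],.116)*1000)
d=np.load('pics/w1.npz');K,P,im=d['K'],d['P'],d['im']
for m,s,ce in blobs(im,'blue',500)[0]: print('blue',rect(K,P,m,.06))
```

```text
blob [[574.7 122.9 212.8]
 [631.5 111.5 212.8]
 [625.9  72.8 212.8]
 [566.5  84.6 212.8]
 [599.3  98.3 212.8]]
green mark [617.  184.   96.9  32.1 -11.4]
plain hole [[607.25728894 142.53275651 116.        ]]
plain hole [[624.58193949 228.37927942 116.        ]]
blue [599.8  97.8  97.5  33.5 -11.8]
blue [658.2 -85.6  57.6  41.9 -36.7]
```

Call:
step_arm --moves '[[[0, 0, 25], [0, 0, 0], 0], [[0, 0, 50], [0, 0, 0], 0], [[0, 0, 72], [0, 0, 0], 0], [[0, 0, 85], [0, 0, 0], 0], [[0, 0, 92], [0, 0, 0], 0], [[0, 0, 95], [0, 0, 0], 0], [[0, 0, 97], [0, 0, 0], 0], [[0, 0, 97], [0, 0, 0], 0]]'

```text
clock: 5.73
tcp_pos: [0.5993, 0.0975, 0.0768]
orientation: [0.0, 0.773, 0.634, 0.0]
wrist_force: [-0.5, 0.4, -1.4]
finger_gap: 0.0578
grip_force: 53.6
```

Call:
step_arm --moves '[[[0, 0, 0], [0, 0, 0], 0], [[0, 0, 0], [0, 0, 0], 66], [[0, 0, 0], [0, 0, 0], 75], [[0, 0, 0], [0, 0, 0], 75], [[0, 0, 0], [0, 0, 0], 75]]'

```text
clock: 6.15
tcp_pos: [0.599, 0.098, 0.0769]
orientation: [0.0, 0.773, 0.635, 0.0]
wrist_force: [-0.4, -0.3, 0.6]
finger_gap: 0.0751
grip_force: 0.0
```

Call:
step_arm --moves '[[[0, 0, -20], [0, 0, 0], 76], [[0, 0, -50], [0, 0, 0], 76], [[0, 0, -85], [0, 0, 0], 76], [[0, 0, -110], [0, 0, 0], 76], [[0, 0, -120], [0, 0, 0], 76], [[0, 0, -120], [0, 0, 0], 76]]'

```text
clock: 6.65
tcp_pos: [0.6005, 0.0981, 0.1996]
orientation: [0.002, 0.773, 0.635, 0.002]
wrist_force: [0.6, -0.7, 0.6]
finger_gap: 0.076
grip_force: 0.0
```

Run:
```python
from h import *
im,K,P=snap('wrist','w3')
for m,s,ce in blobs(im,'blue',500)[0]: 
    h=cv2.cvtColor(im,cv2.COLOR_RGB2HSV)[...,2];t,_=cv2.threshold(h[m].reshape(-1,1),0,255,cv2.THRESH_OTSU)
    print('blue',s.tolist(),rect(K,P,m,.116),rect(K,P,m&(h>t),.116))
go(490,-115,190,25)
```

```text
blue [266, 203, 115, 61, 5588] [600.5 100.8  79.6  43.8 -11.3] [600.6 101.2  79.6  43.  -11.3]
cur [599.4  98.  197.2] yaw -11.2 tilt 0.15 gap 76.0 t 6.7 | shift [-230.2  -65.9    6.9] turn -0.632 j6 1.8
```

Call:
step_arm --moves '[[[-35, -10, 0], [0, 0, -0.1], 80], [[-70, -20, 0], [0, 0, -0.2], 80], [[-105, -30, 0], [0, 0, -0.3], 80], [[-140, -40, 0], [0, 0, -0.4], 80], [[-175, -50, 0], [0, 0, -0.5], 80], [[-210, -60, 0], [0, 0, -0.6], 80], [[-230, -66, 5], [0, 0, -0.63], 80], [[-230, -66, 5], [0, 0, -0.63], 80]]'

```text
clock: 7.37
tcp_pos: [0.4857, -0.1172, 0.1883]
orientation: [-0.002, 0.54, 0.842, -0.001]
wrist_force: [-0.8, 0.3, -0.0]
finger_gap: 0.0802
grip_force: 0.0
```

Run:
```python
from h import *
im,K,P=snap('wrist','w4')
h=cv2.cvtColor(im,cv2.COLOR_RGB2HSV)[...,2]
for m,s,ce in blobs(im,'green',200,smin=70)[0]:
    t,_=cv2.threshold(h[m].reshape(-1,1),0,255,cv2.THRESH_OTSU)
    print('green',s.tolist(),t,rect(K,P,m,.056),rect(K,P,m&(h>t),.056))
go(490,-115,100,25)
```

```text
green [287, 197, 71, 53, 3095] 81.0 [ 483.3 -118.5   57.8   42.8   27.3] [ 484.6 -121.    57.8   37.2   27.2]
cur [ 486.8 -115.8  188.8] yaw 24.6 tilt 0.25 gap 79.6 t 7.4167 | shift [-0.9  3.5 88.8] turn -0.007 j6 0.75
```

View pics/w4.png

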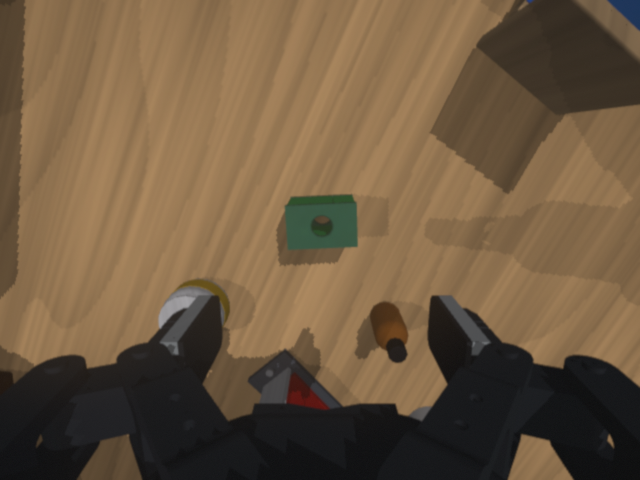

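The picture shows green at px (321,223), clear of tin and oil bottle; pose (485,-121), yaw 27°.

Call:
step_arm --moves '[[[-2, -2, 35], [0, 0, -0.045], 80], [[-4, -4, 70], [0, 0, -0.045], 80], [[-4, -4, 105], [0, 0, -0.045], 80], [[-4, -4, 135], [0, 0, -0.045], 80], [[-4, -4, 160], [0, 0, -0.045], 80], [[-4, -4, 173], [0, 0, -0.045], 80], [[-4, -4, 173], [0, 0, -0.045], 80], [[-4, -4, 173], [0, 0, -0.045], 80]]'

```text
clock: 8.08
tcp_pos: [0.4861, -0.1186, 0.0169]
orientation: [-0.002, 0.519, 0.855, -0.0]
wrist_force: [0.6, -0.2, -0.2]
finger_gap: 0.0799
grip_force: 0.0
```

Call:
step_arm --moves '[[[0, 0, 0], [0, 0, 0], 0], [[0, 0, 0], [0, 0, 0], 0], [[0, 0, 0], [0, 0, 0], 0], [[0, 0, 0], [0, 0, 0], 0], [[0, 0, 0], [0, 0, 0], 0], [[0, 0, 0], [0, 0, 0], 0]]'

```text
clock: 8.58
tcp_pos: [0.4923, -0.1216, 0.0242]
orientation: [0.006, 0.519, 0.855, 0.002]
wrist_force: [-0.3, 1.3, 15.9]
finger_gap: 0.0068
grip_force: 7.5
```

Call:
step_arm --moves '[[[0, 0, -10], [0, 0, 0], 0], [[0, 0, -30], [0, 0, 0], 0], [[0, 0, -60], [0, 0, 0], 0], [[0, 0, -95], [0, 0, 0], 0], [[0, 0, -130], [0, 0, 0], 0], [[0, 0, -165], [0, 0, 0], 0], [[0, 0, -185], [0, 0, 0], 0], [[0, 0, -185], [0, 0, 0], 0]]'

```text
clock: 9.25
tcp_pos: [0.4902, -0.1213, 0.2099]
orientation: [0.005, 0.519, 0.855, 0.001]
wrist_force: [1.1, -0.7, 0.1]
finger_gap: -0.0003
grip_force: 0.0
```

Run:
```python
from h import *
go(617,183.5,195,-11.3)
```

```text
cur [ 490.2 -121.3  209.9] yaw 27.4 tilt 0.63 gap -0.3 t 9.25 | shift [212.2 252.9  14.9] turn 0.676 j6 0.69
```

Run:
```python
from h import *
im,K,P=snap('wrist','w5')
h=cv2.cvtColor(im,cv2.COLOR_RGB2HSV)[...,2]
for m,s,ce in blobs(im,'green',200,smin=70)[0]:
    t,_=cv2.threshold(h[m].reshape(-1,1),0,255,cv2.THRESH_OTSU)
    print('green',s.tolist(),t,rect(K,P,m,.056),rect(K,P,m&(h>t),.056))
s=snap('side','s5')[0]
o=np.hstack([cv2.resize(s[230:430,240:440],(400,400)),cv2.resize(im[140:440,170:470],(400,400))])
cv2.imwrite('pics/c5.png',o[...,::-1]); go(0,0,0,0)
```

```text
green [286, 187, 65, 47, 2701] 87.0 [ 483.4 -118.8   57.5   41.4   27.3] [ 484.4 -120.8   57.5   37.    27.3]
cur [ 488.  -120.4  205.1] yaw 27.4 tilt 0.22 gap 0.3 t 9.35 | shift [ 332.4 -378.   203.2] turn 0.479 j6 0.69
```

View pics/c5.png

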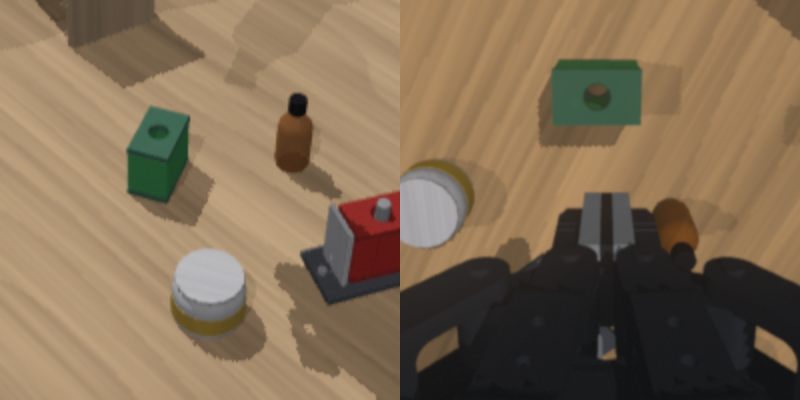

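The picture shows green still standing unmoved and the fingers empty: grip was too high (24 mm after the arm settled). I'll go lower, after settling.

Call:
step_arm --moves '[[[0, -3, 0], [0, 0, 0], 80], [[0, -3, 30], [0, 0, 0], 80], [[0, -3, 65], [0, 0, 0], 80], [[0, -3, 95], [0, 0, 0], 80], [[0, -3, 110], [0, 0, 0], 80], [[0, -3, 110], [0, 0, 0], 80], [[0, -3, 110], [0, 0, 0], 80], [[0, -3, 110], [0, 0, 0], 80]]'

```text
clock: 10.02
tcp_pos: [0.4846, -0.1217, 0.0938]
orientation: [0.0, 0.519, 0.855, 0.0]
wrist_force: [0.0, -1.0, 1.0]
finger_gap: 0.0799
grip_force: 0.0
```

Call:
step_arm --moves '[[[0, 0, 0], [0, 0, 0], 80], [[0, 0, 0], [0, 0, 0], 80], [[0, 0, 0], [0, 0, 0], 80], [[0, 0, 0], [0, 0, 0], 80]]'

```text
clock: 10.35
tcp_pos: [0.485, -0.1218, 0.0941]
orientation: [0.001, 0.519, 0.855, 0.0]
wrist_force: [-0.1, 0.3, 0.3]
finger_gap: 0.0798
grip_force: 0.0
```

Run:
```python
from h import *
go(484.5,-121,8,27.3)
```

```text
cur [ 485.  -121.8   94.1] yaw 27.4 tilt 0.1 gap 79.8 t 10.35 | shift [ 1.  -0.2 86.1] turn 0.003 j6 0.69
```

Call:
step_arm --moves '[[[1, 0, 25], [0, 0, 0], 80], [[1, 0, 50], [0, 0, 0], 80], [[1, 0, 70], [0, 0, 0], 80], [[1, 0, 80], [0, 0, 0], 80], [[1, 0, 85], [0, 0, 0], 80], [[1, 0, 85], [0, 0, 0], 80], [[1, 0, 85], [0, 0, 0], 80], [[1, 0, 85], [0, 0, 0], 80]]'

```text
clock: 11.02
tcp_pos: [0.4852, -0.1211, 0.0095]
orientation: [0.001, 0.519, 0.855, 0.0]
wrist_force: [-0.6, -0.6, 0.3]
finger_gap: 0.0802
grip_force: 0.0
```

Call:
step_arm --moves '[[[0, 0, 0], [0, 0, 0], 0], [[0, 0, 0], [0, 0, 0], 0], [[0, 0, 0], [0, 0, 0], 0], [[0, 0, 0], [0, 0, 0], 0], [[0, 0, 0], [0, 0, 0], 0], [[0, 0, 0], [0, 0, 0], 0]]'

```text
clock: 11.52
tcp_pos: [0.485, -0.1212, 0.0097]
orientation: [0.001, 0.519, 0.855, 0.0]
wrist_force: [-1.3, 0.6, 5.3]
finger_gap: 0.0586
grip_force: 54.2
```

Call:
step_arm --moves '[[[0, 0, -10], [0, 0, 0], 0], [[0, 0, -35], [0, 0, 0], 0], [[0, 0, -70], [0, 0, 0], 0], [[0, 0, -105], [0, 0, 0], 0], [[0, 0, -140], [0, 0, 0], 0], [[0, 0, -160], [0, 0, 0], 0], [[0, 0, -165], [0, 0, 0], 0], [[0, 0, -165], [0, 0, 0], 0]]'

```text
clock: 12.18
tcp_pos: [0.4852, -0.1211, 0.1755]
orientation: [0.002, 0.519, 0.855, 0.0]
wrist_force: [0.8, -0.0, -1.3]
finger_gap: 0.0583
grip_force: 54.1
```

Run:
```python
from h import *
go(617,183,175,-11.3)
```

```text
cur [ 485.2 -121.1  175.5] yaw 27.4 tilt 0.25 gap 58.3 t 12.1833 | shift [209.1 257.1   0.5] turn 0.676 j6 0.69
```

Call:
step_arm --moves '[[[15, 18, 0], [0, 0, 0.05], 0], [[38, 46, 0], [0, 0, 0.12], 0], [[62, 76, 0], [0, 0, 0.2], 0], [[87, 107, 0], [0, 0, 0.28], 0], [[112, 138, 0], [0, 0, 0.37], 0], [[137, 168, 0], [0, 0, 0.46], 0], [[160, 197, 0], [0, 0, 0.54], 0], [[178, 219, 0], [0, 0, 0.62], 0]]'

```text
clock: 12.85
tcp_pos: [0.5957, 0.1411, 0.1706]
orientation: [-0.001, 0.756, 0.655, -0.001]
wrist_force: [0.3, -1.8, -1.0]
finger_gap: 0.0584
grip_force: 54.1
```

Call:
step_arm --moves '[[[0, 0, 0], [0, 0, 0.056], 0], [[0, 0, 0], [0, 0, 0.056], 0], [[0, 0, 0], [0, 0, 0.056], 0]]'

```text
clock: 13.1
tcp_pos: [0.5949, 0.1383, 0.171]
orientation: [-0.001, 0.772, 0.635, -0.002]
wrist_force: [-0.1, -0.4, -0.9]
finger_gap: 0.0588
grip_force: 54.1
```

Run:
```python
from h import *
go(617,183,175,-11.3)
```

```text
cur [594.9 138.3 171. ] yaw -11.2 tilt 0.23 gap 58.8 t 13.1 | shift [48.1 13.  -4.1] turn 0.003 j6 1.86
```

Call:
step_arm --moves '[[[12, 3, 0], [0, 0, 0], 0], [[30, 8, 0], [0, 0, 0], 0], [[43, 12, 0], [0, 0, 0], 0], [[48, 13, 0], [0, 0, 0], 0], [[48, 13, 0], [0, 0, 0], 0], [[48, 13, 0], [0, 0, 0], 0], [[48, 13, 0], [0, 0, 0], 0]]'

```text
clock: 13.68
tcp_pos: [0.6181, 0.182, 0.1732]
orientation: [-0.0, 0.773, 0.634, -0.0]
wrist_force: [-0.5, -0.2, -1.9]
finger_gap: 0.0588
grip_force: 54.1
```

```bash
cat >> h.py <<'E'
def held(im,K,P,c,under):
    """centre/rect of the held bobbin's top face: lower cluster of bright pixels"""
    h=cv2.cvtColor(im,cv2.COLOR_RGB2HSV)[...,2]
    for m,s,ce in blobs(im,c,2000,smin=70)[0]:
        t,_=cv2.threshold(h[m].reshape(-1,1),0,255,cv2.THRESH_OTSU)
        print(c,s.tolist(),t,rect(K,P,m,under+.056),rect(K,P,m&(h>t),under+.056))
E
python3 - <<'E'
from h import *
go(617,184,70,-11.3)
im,K,P=snap('wrist','w6'); z=telemetry.get_state()['tcp_pos'][2]
held(im,K,P,'green',z-.0097)
cv2.imwrite('pics/c6.png',im[...,::-1])
E
```

```text
cur [618.1 182.  173.2] yaw -11.3 tilt 0.03 gap 58.8 t 13.6833 | shift [  1.8  -1.4 103.2] turn -0.0 j6 1.93
green [245, 205, 162, 162, 23118] 106.0 [621.1 194.9  63.   58.9  79.1] [608.5 223.6  13.   11.7 -87. ]
```

View pics/c6.png

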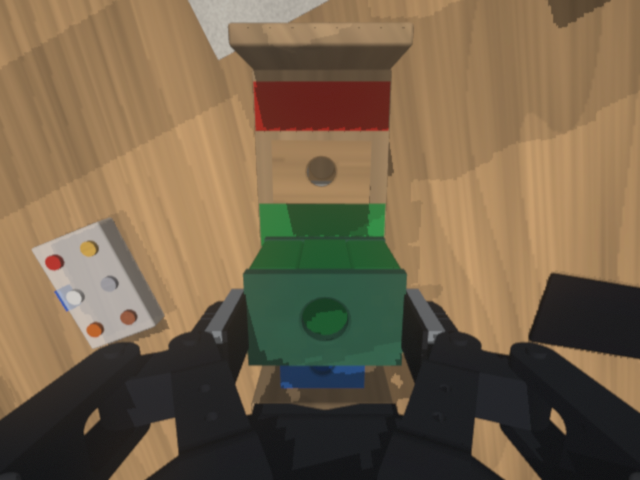

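The view shows green held squarely (hole at 325,319), green strip just ahead, plain_b and red strip beyond, blue's top behind at (322,378).

Run:
```python
from h import *
d=np.load('pics/w6.npz');K,P,im=d['K'],d['P'],d['im']
print((ray(K,P,[[245,270],[405,270],[401,365],[248,365],[325,319]],.1732-.0097+.056)*1000).round(1))
for m,s,ce in blobs(im,'red',1000)[0]: print('red mark',rect(K,P,m,.06))
print('plain_b hole',ray(K,P,[[321,171]],.116)*1000)
```

```text
[[594.2 208.2 219.5]
 [650.7 196.9 219.5]
 [643.6 158.6 219.5]
 [585.6 170.3 219.5]
 [618.6 183.6 219.5]]
red mark [634.1 270.4  98.   33.5 -11.4]
plain_b hole [[625.42116009 229.74416063 116.        ]]
```

Call:
step_arm --moves '[[[0, -1.5, 25], [0, 0, 0], 0], [[0, -1.5, 50], [0, 0, 0], 0], [[0, -1.5, 72], [0, 0, 0], 0], [[0, -1.5, 88], [0, 0, 0], 0], [[0, -1.5, 97], [0, 0, 0], 0], [[0, -1.5, 101], [0, 0, 0], 0], [[0, -1.5, 103], [0, 0, 0], 0], [[0, -1.5, 103], [0, 0, 0], 0]]'

```text
clock: 14.4
tcp_pos: [0.6174, 0.1829, 0.0709]
orientation: [0.0, 0.773, 0.634, 0.0]
wrist_force: [-0.3, -0.6, -1.1]
finger_gap: 0.0582
grip_force: 54.1
```

Call:
step_arm --moves '[[[0, 0, 0], [0, 0, 0], 0], [[0, 0, 0], [0, 0, 0], 66], [[0, 0, 0], [0, 0, 0], 75], [[0, 0, 0], [0, 0, 0], 76], [[0, 0, 0], [0, 0, 0], 76]]'

```text
clock: 14.82
tcp_pos: [0.6174, 0.1832, 0.0709]
orientation: [0.0, 0.773, 0.634, 0.0]
wrist_force: [-0.6, -0.5, -0.3]
finger_gap: 0.0757
grip_force: 0.0
```

Call:
step_arm --moves '[[[0, 0, -20], [0, 0, 0], 76], [[0, 0, -50], [0, 0, 0], 76], [[0, 0, -85], [0, 0, 0], 76], [[0, 0, -115], [0, 0, 0], 76], [[0, 0, -135], [0, 0, 0], 76], [[0, 0, -140], [0, 0, 0], 76]]'

```text
clock: 15.32
tcp_pos: [0.6191, 0.1835, 0.2154]
orientation: [0.002, 0.773, 0.634, 0.003]
wrist_force: [0.6, 0.1, -0.0]
finger_gap: 0.076
grip_force: 0.0
```

Run:
```python
from h import *
im,K,P=snap('wrist','w7')
go(520,-250,205,64)
```

```text
cur [618.8 183.4 214.2] yaw -11.3 tilt 0.37 gap 76.2 t 15.3667 | shift [-444.4  -12.1    8.1] turn -1.314 j6 1.93
```

Call:
step_arm --moves '[[[-20, 2, 0], [0, 0, -0.1], 76], [[-55, 3, 0], [0, 0, -0.2], 76], [[-95, 5, 0], [0, 0, -0.32], 76], [[-135, 7, 0], [0, 0, -0.44], 76], [[-175, 9, 0], [0, 0, -0.56], 76], [[-215, 11, 0], [0, 0, -0.68], 76], [[-255, 13, 0], [0, 0, -0.8], 76], [[-290, 15, 0], [0, 0, -0.92], 76]]'

```text
clock: 16.03
tcp_pos: [0.5738, -0.104, 0.2085]
orientation: [-0.001, 0.415, 0.91, -0.0]
wrist_force: [1.1, -0.5, 0.2]
finger_gap: 0.0759
grip_force: 0.0
```

Run:
```python
from h import *
go(540,-320,205,64.5)
```

```text
cur [ 573.8 -104.   208.5] yaw 41.0 tilt 0.14 gap 75.9 t 16.0333 | shift [-140.9 -167.2    3.4] turn -0.41 j6 0.54
```

Call:
step_arm --moves '[[[-22, -26, 0], [0, 0, -0.06], 76], [[-46, -54, 0], [0, 0, -0.13], 76], [[-70, -83, 0], [0, 0, -0.2], 76], [[-94, -112, 0], [0, 0, -0.28], 76], [[-118, -140, 0], [0, 0, -0.36], 76], [[-135, -160, 0], [0, 0, -0.41], 76], [[-141, -167, 0], [0, 0, -0.41], 76], [[-141, -167, 0], [0, 0, -0.41], 76]]'

```text
clock: 16.7
tcp_pos: [0.5392, -0.3201, 0.2081]
orientation: [-0.001, 0.226, 0.974, 0.001]
wrist_force: [0.0, -0.3, 1.0]
finger_gap: 0.076
grip_force: 0.0
```

Call:
step_arm --moves '[[[0, 0, 0], [0, 0, 0], 76], [[0, 0, 0], [0, 0, 0], 76]]'

```text
clock: 16.87
tcp_pos: [0.5405, -0.3165, 0.2096]
orientation: [-0.001, 0.223, 0.975, 0.001]
wrist_force: [-0.4, 0.3, -0.1]
finger_gap: 0.076
grip_force: 0.0
```

Run:
```python
from h import *
go(540,-320,205,64.5)
im,K,P=snap('wrist','w8')
h=cv2.cvtColor(im,cv2.COLOR_RGB2HSV)[...,2]
for m,s,ce in blobs(im,'red',200)[0]:
    t,_=cv2.threshold(h[m].reshape(-1,1),0,255,cv2.THRESH_OTSU)
    print('red',s.tolist(),t,rect(K,P,m,.064),rect(K,P,m&(h>t),.064))
```

```text
cur [ 540.5 -316.5  209.6] yaw 64.2 tilt 0.1 gap 76.0 t 16.8667 | shift [-1.1 -3.3  4.6] turn -0.005 j6 -0.21
red [303, 192, 44, 70, 2780] 108.0 [ 546.6 -319.6   62.2   38.   -25. ] [ 546.8 -319.9   59.2   37.2  -25.8]
```

View pics/w8.png

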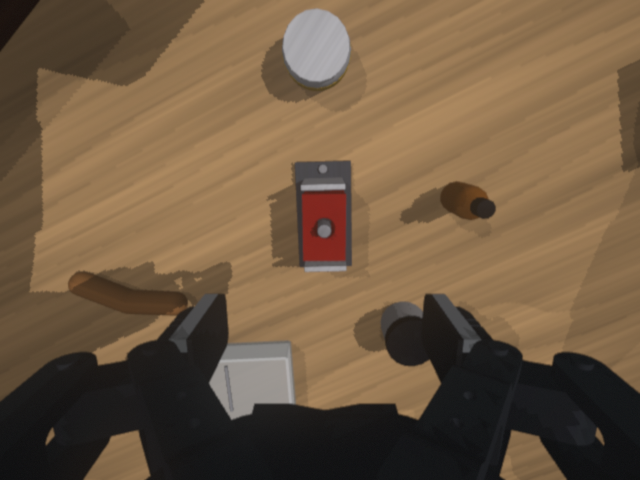

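The picture shows red at px (325,228) between the cheeks, with tin, oil and pot well clear of the fingers. Grip across the width, yaw 64.4°.

Call:
step_arm --moves '[[[-7, 0, 25], [0, 0, 0], 60], [[-7, 0, 55], [0, 0, 0], 60], [[-7, 0, 85], [0, 0, 0], 60], [[-7, 0, 98], [0, 0, 0], 60], [[-7, 0, 100], [0, 0, 0], 60], [[-7, 0, 100], [0, 0, 0], 60], [[-7, 0, 100], [0, 0, 0], 60], [[-7, 0, 100], [0, 0, 0], 60]]'

```text
clock: 17.58
tcp_pos: [0.5481, -0.3215, 0.1124]
orientation: [0.002, 0.223, 0.975, -0.001]
wrist_force: [0.7, 0.3, 0.6]
finger_gap: 0.06
grip_force: 0.0
```

Run:
```python
from h import *
go(546.7,-319.8,20,64.4)
```

```text
cur [ 548.1 -321.5  112.4] yaw 64.2 tilt 0.2 gap 60.0 t 17.5833 | shift [ 2.3  1.  92.4] turn -0.003 j6 -0.21
```

Call:
step_arm --moves '[[[1, 1, 25], [0, 0, 0], 60], [[1, 1, 50], [0, 0, 0], 60], [[1, 1, 72], [0, 0, 0], 60], [[1, 1, 84], [0, 0, 0], 60], [[1, 1, 90], [0, 0, 0], 60], [[1, 1, 90], [0, 0, 0], 60], [[1, 1, 90], [0, 0, 0], 60], [[1, 1, 90], [0, 0, 0], 60]]'

```text
clock: 18.25
tcp_pos: [0.5475, -0.3208, 0.0222]
orientation: [0.001, 0.224, 0.975, -0.001]
wrist_force: [-0.1, 0.6, 0.3]
finger_gap: 0.0601
grip_force: 0.0
```

Call:
step_arm --moves '[[[0, 0, 0], [0, 0, 0], 0], [[0, 0, 0], [0, 0, 0], 0], [[0, 0, 0], [0, 0, 0], 0], [[0, 0, 0], [0, 0, 0], 0], [[0, 0, 0], [0, 0, 0], 0], [[0, 0, 0], [0, 0, 0], 0]]'

```text
clock: 18.75
tcp_pos: [0.5474, -0.3206, 0.0219]
orientation: [0.001, 0.224, 0.975, -0.001]
wrist_force: [-0.6, 0.3, 5.8]
finger_gap: 0.0367
grip_force: 51.0
```

Call:
step_arm --moves '[[[0, 0, -8], [0, 0, 0], 0], [[0, 0, -22], [0, 0, 0], 0], [[0, 0, -42], [0, 0, 0], 0], [[0, 0, -65], [0, 0, 0], 0], [[0, 0, -90], [0, 0, 0], 0], [[0, 0, -120], [0, 0, 0], 0], [[0, 0, -140], [0, 0, 0], 0], [[0, 0, -145], [0, 0, 0], 0]]'

```text
clock: 19.42
tcp_pos: [0.5479, -0.3212, 0.17]
orientation: [0.003, 0.224, 0.975, -0.001]
wrist_force: [0.8, -0.9, -0.7]
finger_gap: 0.0366
grip_force: 50.3
```

Run:
```python
from h import *
go(560,-60,165,78.7)
```

```text
cur [ 547.9 -321.2  170. ] yaw 64.2 tilt 0.37 gap 36.6 t 19.4167 | shift [102.9 240.4   4. ] turn -0.254 j6 -0.21
```

Call:
step_arm --moves '[[[7, 16, 0], [0, 0, -0.02], 0], [[20, 47, 0], [0, 0, -0.06], 0], [[34, 80, 0], [0, 0, -0.1], 0], [[49, 114, 0], [0, 0, -0.14], 0], [[64, 149, 0], [0, 0, -0.18], 0], [[79, 184, 0], [0, 0, -0.22], 0], [[92, 215, 0], [0, 0, -0.25], 0], [[100, 234, 0], [0, 0, -0.254], 0]]'

```text
clock: 20.08
tcp_pos: [0.5564, -0.0614, 0.1636]
orientation: [-0.002, 0.096, 0.995, 0.001]
wrist_force: [-0.6, 0.9, -0.7]
finger_gap: 0.0363
grip_force: 50.3
```

Call:
step_arm --moves '[[[0, 0, 10], [0, 0, 0], 0], [[0, 0, 30], [0, 0, 0], 0], [[0, 0, 60], [0, 0, 0], 0], [[0, 0, 90], [0, 0, 0], 0], [[0, 0, 110], [0, 0, 0], 0], [[0, 0, 120], [0, 0, 0], 0], [[0, 0, 120], [0, 0, 0], 0], [[0, 0, 120], [0, 0, 0], 0]]'

```text
clock: 20.75
tcp_pos: [0.5575, -0.0657, 0.0447]
orientation: [-0.001, 0.098, 0.995, 0.0]
wrist_force: [0.6, 0.0, -0.3]
finger_gap: 0.0369
grip_force: 50.3
```

Run:
```python
from h import *
go(560,-60,14.5,78.7)
```

```text
cur [557.5 -65.7  44.7] yaw 78.7 tilt 0.11 gap 36.9 t 20.75 | shift [-1.4  6.1 30.2] turn 0.0 j6 -0.06
```

Call:
step_arm --moves '[[[0, 0, 12], [0, 0, 0], 0], [[0, 0, 22], [0, 0, 0], 0], [[0, 0, 27], [0, 0, 0], 0], [[0, 0, 29], [0, 0, 0], 0], [[0, 0, 30], [0, 0, 0], 0], [[0, 0, 30], [0, 0, 0], 0], [[0, 0, 30], [0, 0, 0], 0]]'

```text
clock: 21.33
tcp_pos: [0.5587, -0.0658, 0.0158]
orientation: [0.0, 0.098, 0.995, -0.0]
wrist_force: [0.9, -0.1, 0.0]
finger_gap: 0.0368
grip_force: 50.3
```

Call:
step_arm --moves '[[[0, 0, 0], [0, 0, 0], 45], [[0, 0, 0], [0, 0, 0], 56], [[0, 0, 0], [0, 0, 0], 60], [[0, 0, 0], [0, 0, 0], 60]]'

```text
clock: 21.67
tcp_pos: [0.5585, -0.0658, 0.0156]
orientation: [0.0, 0.098, 0.995, -0.0]
wrist_force: [1.1, 0.4, 0.1]
finger_gap: 0.06
grip_force: 0.0
```

Call:
step_arm --moves '[[[0, 0, -25], [0, 0, 0], 60], [[0, 0, -60], [0, 0, 0], 60], [[0, 0, -95], [0, 0, 0.1], 80], [[0, 0, -110], [0, 0, 0.22], 80], [[0, 0, -110], [0, 0, 0.34], 80], [[0, 0, -110], [0, 0, 0.46], 80], [[0, 0, -110], [0, 0, 0.58], 80], [[0, 0, -110], [0, 0, 0.7], 80]]'

```text
clock: 22.33
tcp_pos: [0.5584, -0.0657, 0.1257]
orientation: [0.0, 0.436, 0.9, 0.0]
wrist_force: [-0.1, 0.6, -1.3]
finger_gap: 0.0802
grip_force: 0.0
```

Call:
step_arm --moves '[[[0, 0, 0], [0, 0, 0.12], 80], [[0, 0, 0], [0, 0, 0.24], 80], [[0, 0, 0], [0, 0, 0.36], 80], [[0, 0, 0], [0, 0, 0.48], 80], [[0, 0, 0], [0, 0, 0.6], 80], [[0, 0, 0], [0, 0, 0.72], 80], [[0, 0, 0], [0, 0, 0.84], 80], [[0, 0, 0], [0, 0, 0.87], 80]]'

```text
clock: 23.0
tcp_pos: [0.5583, -0.0657, 0.1254]
orientation: [0.0, 0.775, 0.632, 0.0]
wrist_force: [0.6, 0.1, 0.9]
finger_gap: 0.08
grip_force: 0.0
```

Call:
step_arm --moves '[[[0, 0, 0], [0, 0, 0], 80], [[0, 0, 0], [0, 0, 0], 80]]'

```text
clock: 23.17
tcp_pos: [0.5583, -0.0658, 0.1254]
orientation: [0.0, 0.773, 0.635, 0.0]
wrist_force: [0.3, -0.1, 0.3]
finger_gap: 0.0802
grip_force: 0.0
```

Run:
```python
from h import *
go(557.5,-65.7,8,-11.3)
im,K,P=snap('wrist','w9')
h=cv2.cvtColor(im,cv2.COLOR_RGB2HSV)[...,2]
for m,s,ce in blobs(im,'red',200)[0]:
    t,_=cv2.threshold(h[m].reshape(-1,1),0,255,cv2.THRESH_OTSU)
    print('red',s.tolist(),t,rect(K,P,m,.056),rect(K,P,m&(h>t),.056))
```

```text
cur [558.3 -65.8 125.4] yaw -11.2 tilt 0.01 gap 80.2 t 23.1667 | shift [-1.000e-01 -9.000e-01  1.174e+02] turn 0.002 j6 1.51
red [282, 203, 89, 67, 5678] 113.0 [560.1 -62.1  59.3  45.7 -11.2] [559.4 -65.5  59.3  38.1 -10.3]
```

Red stands at (559,-65.5), yaw −11°, as planned. Regrip lengthwise.

Call:
step_arm --moves '[[[0, 1, 25], [0, 0, 0], 80], [[0, 1, 55], [0, 0, 0], 80], [[0, 1, 85], [0, 0, 0], 80], [[0, 1, 105], [0, 0, 0], 80], [[0, 1, 114], [0, 0, 0], 80], [[0, 1, 117], [0, 0, 0], 80], [[0, 1, 117], [0, 0, 0], 80], [[0, 1, 117], [0, 0, 0], 80]]'

```text
clock: 23.88
tcp_pos: [0.5604, -0.0662, 0.0096]
orientation: [0.001, 0.773, 0.635, 0.001]
wrist_force: [-0.6, -0.4, 0.0]
finger_gap: 0.0803
grip_force: 0.0
```

Call:
step_arm --moves '[[[0, 0, 0], [0, 0, 0], 0], [[0, 0, 0], [0, 0, 0], 0], [[0, 0, 0], [0, 0, 0], 0], [[0, 0, 0], [0, 0, 0], 0], [[0, 0, 0], [0, 0, 0], 0], [[0, 0, 0], [0, 0, 0], 0]]'

```text
clock: 24.38
tcp_pos: [0.5608, -0.0663, 0.0103]
orientation: [0.001, 0.773, 0.635, 0.001]
wrist_force: [-1.3, -0.0, 6.7]
finger_gap: 0.0583
grip_force: 54.5
```

Call:
step_arm --moves '[[[0, 0, -10], [0, 0, 0], 0], [[0, 0, -35], [0, 0, 0], 0], [[0, 0, -70], [0, 0, 0], 0], [[0, 0, -105], [0, 0, 0], 0], [[0, 0, -140], [0, 0, 0], 0], [[0, 0, -160], [0, 0, 0], 0], [[0, 0, -170], [0, 0, 0], 0], [[0, 0, -170], [0, 0, 0], 0]]'

```text
clock: 25.05
tcp_pos: [0.5609, -0.0663, 0.1815]
orientation: [0.002, 0.773, 0.634, 0.002]
wrist_force: [0.1, 0.5, -1.0]
finger_gap: 0.0585
grip_force: 53.9
```

Run:
```python
from h import *
go(634.2,270.2,175,-11.3)
```

```text
cur [560.9 -66.3 181.5] yaw -11.2 tilt 0.32 gap 58.5 t 25.05 | shift [344.3   6.3   6.5] turn 0.001 j6 1.51
```

Call:
step_arm --moves '[[[20, 1, 0], [0, 0, 0], 0], [[50, 2, 0], [0, 0, 0], 0], [[85, 2, 0], [0, 0, 0], 0], [[120, 3, 0], [0, 0, 0], 0], [[155, 4, 0], [0, 0, 0], 0], [[190, 4, 0], [0, 0, 0], 0], [[225, 5, 0], [0, 0, 0], 0], [[260, 6, 0], [0, 0, 0], 0]]'

```text
clock: 25.72
tcp_pos: [0.6147, 0.1894, 0.1758]
orientation: [-0.001, 0.773, 0.634, -0.002]
wrist_force: [1.0, 0.1, -0.5]
finger_gap: 0.0585
grip_force: 53.9
```

Call:
step_arm --moves '[[[30, 0, 0], [0, 0, 0], 0], [[55, 0, 0], [0, 0, 0], 0], [[73, 0, 0], [0, 0, 0], 0], [[81, 0, 0], [0, 0, 0], 0], [[83, 0, 0], [0, 0, 0], 0], [[83, 0, 0], [0, 0, 0], 0], [[83, 0, 0], [0, 0, 0], 0], [[83, 0, 0], [0, 0, 0], 0]]'

```text
clock: 26.38
tcp_pos: [0.6319, 0.2679, 0.1782]
orientation: [0.0, 0.773, 0.634, -0.0]
wrist_force: [0.3, 0.8, 0.2]
finger_gap: 0.0584
grip_force: 53.9
```

Run:
```python
from h import *
go(634.2,270.2,70.5,-11.3)
im,K,P=snap('wrist','w10'); z=telemetry.get_state()['tcp_pos'][2]
cv2.imwrite('pics/c10.png',im[...,::-1])
# centre of held hole: bright-red top face rows below the front face, hole = different-shade blob
h=cv2.cvtColor(im,cv2.COLOR_RGB2HSV)
print(h[319,200:460:10].tolist())
```

```text
cur [631.9 267.9 178.2] yaw -11.3 tilt 0.04 gap 58.4 t 26.3833 | shift [  2.8   1.8 107.7] turn -0.001 j6 2.05
[[15, 86, 89], [9, 32, 55], [0, 3, 97], [9, 72, 46], [10, 91, 42], [4, 180, 82], [2, 198, 126], [1, 197, 127], [1, 201, 128], [1, 199, 128], [1, 197, 105], [1, 206, 99], [1, 211, 110], [2, 211, 110], [1, 206, 110], [1, 201, 109], [1, 203, 127], [1, 201, 128], [1, 201, 128], [1, 202, 129], [2, 204, 129], [8, 85, 36], [8, 47, 43], [120, 3, 96], [8, 22, 47], [16, 106, 130]]
```

View pics/c10.png

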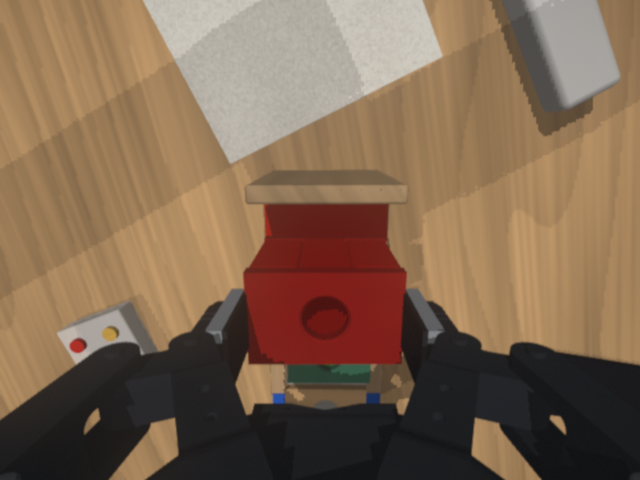

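Red is held squarely (hole at 325,318), red strip and end panel ahead; correction about +1, +1.5 mm, then lower.

Call:
step_arm --moves '[[[1, 1.5, 25], [0, 0, 0], 0], [[1, 1.5, 50], [0, 0, 0], 0], [[1, 1.5, 72], [0, 0, 0], 0], [[1, 1.5, 90], [0, 0, 0], 0], [[1, 1.5, 100], [0, 0, 0], 0], [[1, 1.5, 105], [0, 0, 0], 0], [[1, 1.5, 107], [0, 0, 0], 0], [[1, 1.5, 107], [0, 0, 0], 0]]'

```text
clock: 27.1
tcp_pos: [0.6342, 0.2697, 0.072]
orientation: [0.0, 0.773, 0.634, 0.0]
wrist_force: [0.6, -0.1, -1.4]
finger_gap: 0.0584
grip_force: 53.9
```

Call:
step_arm --moves '[[[0, 0, 0], [0, 0, 0], 0], [[0, 0, 0], [0, 0, 0], 66], [[0, 0, 0], [0, 0, 0], 75], [[0, 0, 0], [0, 0, 0], 76], [[0, 0, 0], [0, 0, 0], 76]]'

```text
clock: 27.52
tcp_pos: [0.6341, 0.2702, 0.072]
orientation: [0.0, 0.773, 0.634, 0.001]
wrist_force: [0.4, -0.5, -0.4]
finger_gap: 0.0759
grip_force: 0.0
```

Call:
step_arm --moves '[[[0, 0, -20], [0, 0, 0], 76], [[0, 0, -50], [0, 0, 0], 76], [[0, 0, -85], [0, 0, 0], 76], [[0, 0, -120], [0, 0, 0], 76], [[-35, 0, -140], [0, 0, 0], 76], [[-70, 0, -150], [0, 0, 0], 76], [[-105, 0, -160], [0, 0, 0], 76], [[-140, 0, -160], [0, 0, 0], 76]]'

```text
clock: 28.18
tcp_pos: [0.6072, 0.1318, 0.2343]
orientation: [0.001, 0.773, 0.635, 0.002]
wrist_force: [0.7, -0.4, 0.9]
finger_gap: 0.0759
grip_force: 0.0
```

Call:
step_arm --moves '[[[-5, 0, 0], [0, 0, 0], 76], [[-10, 0, 0], [0, 0, 0], 76], [[-10, 0, 0], [0, 0, 0], 76], [[-10, 0, 0], [0, 0, 0], 76]]'

```text
clock: 28.52
tcp_pos: [0.6045, 0.1236, 0.2311]
orientation: [-0.0, 0.773, 0.635, 0.0]
wrist_force: [-0.6, 0.6, 0.0]
finger_gap: 0.076
grip_force: 0.0
```

Run:
```python
from h import *
im,K,P=snap('wrist','w11'); go(0,0,0,0)
```

```text
cur [604.5 123.9 230.9] yaw -11.2 tilt 0.03 gap 76.0 t 28.5667 | shift [-238.8 -568.9  231.1] turn -0.195 j6 1.84
```

View pics/w11.png

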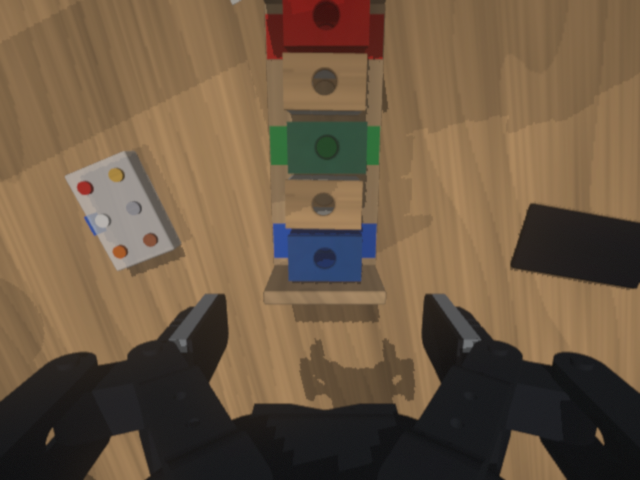

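All five stand in a row in this view; check the hole centres numerically.

Run:
```python
from h import *
d=np.load('pics/w11.npz');K,P,im=d['K'],d['P'],d['im']
p=ray(K,P,[[325,258],[323.5,204],[327,147],[324.5,82],[327,14]],.116)[:,:2]*1000-[617,184]
a=np.radians(-11.3); print((p@np.array([[np.cos(a),-np.sin(a)],[np.sin(a),np.cos(a)]])).round(1))
g=ray(K,P,[[270,127],[379,127],[379,165],[271,165]],.06)[:,:2].mean(0)*1000-[617,184]; print('green strip',g)
c=[[288,124],[366,123],[366,173],[287,173]]; print('green top',(ray(K,P,c,.116)[:,:2]*1000).round(1).tolist())
```

```text
[[ -0.1 -87.2]
 [ -1.3 -43.1]
 [  1.3   0. ]
 [ -0.6  45.3]
 [  1.1  88.7]]
green strip [-0.39124712 -0.01712446]
green top [[593.3, 205.5], [649.8, 195.0], [643.8, 159.1], [584.7, 170.8]]
```

All are within 1.3 mm and square, and the arm is clear of everything.

```bash
python3 -c "
from workcell import env
print(env.hand_in())"
```

```text
the job is handed in; nothing more can be done
None
```

I put the red, blue and green bobbins on their own strips in one squared-up row with the undyed ones and handed in the job. In the last wrist-camera check, all five centres were within about 1.5 mm of their places; the hand-in gave no verdict.

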